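# Pack the portafilter into its travel case

### The job

Pack the espresso cart's portafilter into its open travel case: first feed the handle's end through the red keeper loop, head still raised, then press the head down into the snug foam cutout until it is fully home and level. The insert floats on soft foam and gives way as you press: press on until the head bottoms, but gently, without squashing the insert to the bottom of the case. Let go, and leave cup, jug and tamper where they are.

Things in the scene. Friction and masses are not known exactly. Their poses are not given: they have to be found in the camera images.
- portafilter: Loose portafilter, 0.32-0.5 kg, 200 mm long, lying on its head. Head: steel cylinder 64 mm diameter, 36 mm tall, lower rim chamfered 3 mm, closed by a flat black cap that may be pressed. Origin: centre of the head's underside; z up through the cap, x along the handle. Handle: dark wood, 26 mm diameter, x = 66 to 168 mm, axis at z = 18 mm. Centre of mass about x = 18 mm.
- neck (a point): Middle of the portafilter's neck (portafilter x = 48, y = 0, z = 18 mm), the place to grip: a steel bar from x = 32 to 66 mm, 16 mm wide (y), 14 mm tall (z = 11 to 25 mm). Axes as the portafilter's.
- handle_end (a point): Centre of the handle's end face (portafilter x = 168, y = 0, z = 18 mm); axes as the portafilter's. The handle's last 15 mm taper to 14 mm diameter.
- case: Fixed open case, 260 x 130 mm, black tray, rim 58 mm high; origin: centre of underside; z up, x from head cutout to red loop. In it a dark foam insert, top 65 mm above the counter, resting on soft foam. A groove 34 mm wide, 43 mm deep, runs from cutout to loop; too narrow for fingers beside the neck: let go before pressing the head home. The insert ends at x = 70 mm; behind it an open bay to x = 125 mm.
- cutout (a point): Centre of the head cutout's floor (case x = -65, y = 0, 35 mm above the counter unloaded); axes as the case's. 30 mm deep, 72 mm square, a springy grey foam pad in each corner: 60 mm apart across the diagonals, flaring to 68 mm over the upper 15 mm. The head goes in against 10 to 18 N of friction, more than its weight, stays where pressed, and stands 6 mm above the foam when home.
- loop (a point): Centre of the red loop's opening (case x = 80, y = 0, 53 mm above the counter unloaded); axes as the case's. Part of the insert: rigid upright square eyelet, 6 mm thick along x, opening 36 mm wide and high, top at 77 mm. 145 mm from the cutout's centre: with the head home the handle's end sticks out 23 mm. The handle must be fed in with the head raised, tilted 13 to 25 degrees.
- cup: White mug, 80 mm diameter, 65 mm high, with a side handle; origin at the centre of its underside. A bystander.
- jug: Steel milk jug, 84 mm diameter, 100 mm high, with a side handle; origin at the centre of its underside. A bystander.
- tamper: Red tamper standing on its 58 mm base, 88 mm high; origin at the centre of its underside. A bystander.
- insert (a joint): How far the whole insert (foam, cutout, pads and loop together) is pushed down into the tray, m. It springs: 0 unloaded, about 1.3 N per mm, so it gives way under the press before the head is home and comes back up after; about 3 mm under the portafilter's weight. Beyond 20 mm the foam is overpressed; it stops at 22 mm.
Things that resemble listed ones, but are neither listed nor needed, are in the scene too. There is more than one size of the portafilter; the job needs the smaller.

How it is judged (in metres and radians):
On the way:
1. the handle's end has passed through the keeper loop while the head is still raised (x of handle_end in the frame of loop above 0.005 m and y of handle_end in the frame of loop between -0.018 and 0.018 m and z of handle_end in the frame of loop between -0.031 and 0.016 m and z of portafilter in the frame of cutout above 0.01 m), for 0.2 s.
At the end, for the whole second after the job is handed in: Head underside within 3 mm of the cutout floor and 6 mm of its centre, upright within 0.06 rad; handle through the loop, its end 12 mm or more beyond, within 10 mm sideways and 12 mm in height of the loop centre; at rest; cup, jug, tamper within 30 mm of their start (z of portafilter in the frame of cutout between -0.003 and 0.003 m and horizontal distance between portafilter and cutout below 0.006 m and angle between portafilter's own z axis and vertical below 0.06 rad and x of handle_end in the frame of loop above 0.012 m and y of handle_end in the frame of loop between -0.01 and 0.01 m and z of handle_end in the frame of loop between -0.012 and 0.012 m and linear speed of portafilter below 0.01 m/s and distance of each of cup, jug, tamper from where it was at the start of the episode below 0.03 m); the robot touches nothing.
It fails at once if the cup, jug or tamper is pushed away by more than 60 mm or tipped over (distance of any of cup, jug, tamper from where it was at the start of the episode above 0.06 m or angle between any of cup, jug, tamper's own z axis and vertical above 0.6 rad).
It fails at once if the insert is squashed more than 20 mm down into the case (value of joint insert above 0.02 m).
It also fails if it takes over 48 s, if anything falls off the work surface, if the arm or the gripper's body presses on something with over 40 N, if the wrist force passes 120 N, or if a joint passes its speed limit or range.

### The arm

A 6-joint arm with a two-finger parallel gripper is mounted at the origin on the work surface. World frame = base frame: x ahead of the robot, y to its left, z up, the work surface at z = 0. Lengths are in m, angles in degrees, forces in N, time in s.
With the tool pointing down it reaches from about 0.25 to 0.725 m from the base axis. Payload 9.7 kg.
Tool frame: the origin (TCP) lies at the very end of the fingers, on their centre line; the grasp point (between the pads) lies tcp_to_grasp behind it (tcp_to_grasp is the distance from the TCP to the grasp point, in m); z points along the fingers, y is the direction in which the jaws open and shut (so a half turn about z gives the same grasp; the last joint's range is limited). The gripper opens to 85 mm and grips with 20 to 120 N. Pads are 22 mm wide; open, the fingers measure 114 mm over their backs; the gripper's body (76 mm by 85 mm) begins 54 mm behind the grasp point. The pads swing forward as they close: fully open they stand 13 mm farther back than shut.
Start: joints at [67.838, 4.979, 10.078, 95.1, 0, 90], TCP at [0.207, 0.509, 0.198] pointing down, gripper open.
Joint ranges: [-179.16, 179.16], [-48.56, 103.87], [-65.8, 70.77], [-126.05, 130.52], [-82.76, 87.17], [-180, 180]. Speed limits (degrees/s): [127.2, 127.2, 147.25, 180, 180, 180].

### API

Orientations are given as [roll, pitch, yaw] about the fixed x, y, z axes, in that order (R = Rz(yaw) Ry(pitch) Rx(roll)).
In Python, from workcell import * gives the robot as it stands. The module is installed in compiled form; this text tells all that it offers.
- The arm moves only by the shell command python3 -m pendant 'ROWS' [FORCE]. ROWS is JSON, a list of rows, each a list of 3 entries, a list of its own where there are three numbers: the opening in per cent of the stroke, from 0 (shut) to 100 (fully open), then the shift along the world's x, y, z in mm, then the turn, a rotation vector about the world's x, y, z in degrees. A call has 1 to 20 rows; each row is the pose to reach, as a shift and turn from the pose measured when the call began; what a row does not reach only later rows make up. A row lasts 1/8 s, in which the tool goes at most 62.5 mm and 10.7 degrees, less where a joint would pass 70% of its speed; a pose out of reach is approached as far as the arm can. A call with a gripper value outside its range is refused whole. The fingers move at their own pace and stop on an object; FORCE is the grip in N (left out, the last holds). Time passes only in rows, so rows that repeat a pose let the fingers close. It gives the time, the measured TCP pose, the force and the opening at its end, in the units of the state.
- get_obs(): the state, without advancing time (a new reading comes with each control period).
- camera(name): name is "side" or "top"; returns a dict with "img" (384x512x3 uint8, red, green, blue), "fx", "fy", "cx", "cy" (pixels), "cam_to_world" (4x4, takes a point from camera to world coordinates). Camera axes: x right, y down, z forward; pixel columns grow to the right and rows downward; lengths in m; the calibration is good to about 2 mm. A picture is of the moment at which its call begins. There is no depth.
- job_done(): hands the job in, once; it reports no verdict.
Trained networks look in a picture, given as the dict that the camera call returned (one of the last four; its "shot" number tells which), for a name from the list of things; names that differ only in an ending like _2 or _b are one class to them, and where a whole thing is asked for, a point or a joint stands for the part that bears it (a point fixed in the world has none). Each returns a list of dicts, best first, with "confidence" (0 to 1); they miss things now and then, are a little off and sometimes report something else, mostly with a low value. They report only what shows in the picture. A call takes as long as a camera call. They do not tell look-alikes from the thing itself.
- regions_of(picture, label): "region" (384x512 bool, what is visible of it).
- pinpoint(picture, label): "position" ([x, y, z] in m, in world coordinates, good to about 4 mm: a listed point, or the origin of a listed thing).
The state is a dict: "time": time; "q": joint angles; "qd": joint speeds; "joint_efforts": joint torques, N m; "ee_pos": TCP position; "tcp_rot": TCP orientation; "wrist_force": force on the tool from outside, world axes, zero at the start; "torque": the same for the moment, N m; "opening": finger opening in m.
Only numpy, scipy, OpenCV 4.12 (cv2) and the standard library are available. Lean on these libraries where they do the work, as an engineer would, in place of code of your own. Each camera call takes 0.05 s, during which the arm holds its last target. There are 200 camera calls.

## Working session

There is one attempt and no reset: what is moved stays moved. The work goes in short steps, Python scripts to look and compute and a shell command to move; the robot and the scene stay as the last step left them, time stands still between calls to the robot, and variables do not carry over. Pictures are saved under pics/ and viewed, about 8 in all and at most 12, crops included, and the job is handed in when it is done.

```bash
mkdir -p pics; cat > h.py <<'E'
from workcell import *
import numpy as np, cv2
def save(p,n): cv2.imwrite(f'pics/{n}.png',cv2.cvtColor(p['img'],cv2.COLOR_RGB2BGR))
def proj(p,X):
    T=np.linalg.inv(p['cam_to_world']); X=np.atleast_2d(X); c=X@T[:3,:3].T+T[:3,3]
    return np.c_[p['fx']*c[:,0]/c[:,2]+p['cx'],p['fy']*c[:,1]/c[:,2]+p['cy']]
def ray(p,u,v,z):
    T=np.array(p['cam_to_world']); d=T[:3,:3]@np.array([(u-p['cx'])/p['fx'],(v-p['cy'])/p['fy'],1]); o=T[:3,3]
    return o+d*(z-o[2])/d[2]
E
python3 - <<'E'
from h import *
im=[]
for n in('top','side'):
    p=camera(n); save(p,n+'0'); im.append(p['img'])
    print(n,np.round(p['cam_to_world'],3).tolist(),p['fx'])
    for l in('portafilter','neck','handle_end','case','cutout','loop','cup','jug','tamper'):
        print(l,[(np.round(r['position'],3).tolist(),round(r['confidence'],2)) for r in pinpoint(p,l)])
o=get_obs();print(o)
E
```

```text
top [[-0.005, -0.979, 0.203, 0.195], [-1.0, 0.006, 0.005, -0.061], [-0.006, -0.203, -0.979, 1.099], [0.0, 0.0, 0.0, 1.0]] 360.65546334934885
portafilter [([0.479, -0.336, -0.002], 0.84), ([0.222, -0.457, -0.002], 0.77)]
neck [([0.482, -0.288, 0.018], 0.82), ([0.261, -0.408, 0.025], 0.58)]
handle_end [([0.364, -0.295, 0.02], 0.62), ([0.499, -0.171, 0.017], 0.58), ([0.484, -0.335, -0.001], 0.2)]
case [([0.568, 0.105, 0.002], 0.82)]
cutout [([0.619, 0.057, 0.037], 0.7), ([0.499, -0.173, 0.017], 0.28)]
loop [([0.515, 0.168, 0.053], 0.68)]
cup [([0.626, -0.417, 0.004], 0.82)]
jug [([0.385, 0.355, 0.002], 0.77)]
tamper [([0.404, -0.128, 0.003], 0.73)]
side [[0.978, -0.137, 0.156, 0.249], [-0.207, -0.575, 0.792, -0.86], [-0.019, -0.807, -0.591, 0.659], [0.0, 0.0, 0.0, 1.0]] 354.66738166697195
portafilter [([0.476, -0.337, 0.002], 0.89), ([0.223, -0.457, 0.001], 0.77)]
neck [([0.262, -0.408, 0.019], 0.89), ([0.479, -0.287, 0.02], 0.85)]
handle_end [([0.363, -0.294, 0.02], 0.74)]
case [([0.569, 0.107, 0.002], 0.95), ([0.476, -0.337, -0.001], 0.41)]
cutout [([0.619, 0.059, 0.038], 0.66)]
loop [([0.517, 0.161, 0.056], 0.88)]
cup [([0.625, -0.418, 0.003], 0.84)]
jug [([0.38, 0.348, -0.002], 0.92), ([0.614, 0.062, 0.036], 0.43)]
tamper [([0.4, -0.122, -0.001], 0.94)]
{'time': 1.0, 'q': array([6.78381095e+01, 4.97939611e+00, 1.00795931e+01, 9.50974646e+01,
       6.85176653e-04, 8.99999490e+01]), 'qd': array([-0.08233168,  0.10041102, -0.06299318, -0.05493558,  0.0587873 ,
        0.11621024]), 'joint_efforts': array([ 1.75315494e-03, -5.20108008e+01,  4.64862728e+01,  1.81724976e-03,
       -3.74583658e-05, -1.00057136e-05]), 'ee_pos': array([0.20747862, 0.50938914, 0.19809174]), 'tcp_rot': array([ 1.79997268e+02, -6.85174221e-04,  1.57838161e+02]), 'wrist_force': array([-0.03190262,  0.41676172, -0.0142004 ]), 'torque': array([0.04196807, 0.05333111, 0.0169687 ]), 'opening': 0.08526809925581337}
```

View pics/top0.png

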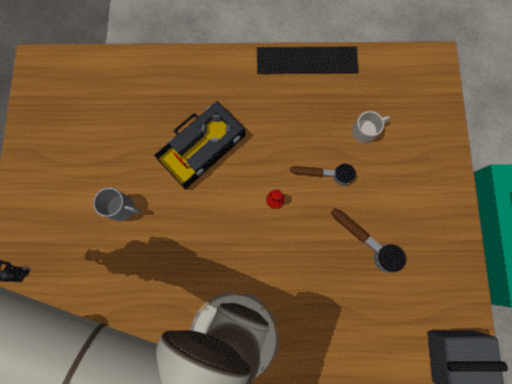

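View pics/side0.png

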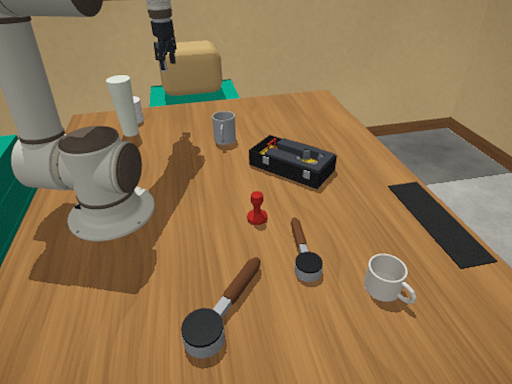

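```bash
cat > fit.py <<'E'
from h import *
from scipy.optimize import minimize
def cyl(x,z,r0,r1,axis):
    a=np.linspace(0,2*np.pi,40,endpoint=False);P=[]
    for t,r in((x[0],r0),(x[1],r1)):
        P.append(np.c_[r*np.cos(a),r*np.sin(a),0*a+t] if axis=='z' else np.c_[0*a+t,r*np.cos(a),z+r*np.sin(a)])
    return np.vstack(P)
def box(a,b): return np.array([[x,y,z] for x in(a[0],b[0]) for y in(a[1],b[1]) for z in(a[2],b[2])])
PF=[cyl((0,.036),0,.032,.032,'z'),box((.03,-.008,.011),(.068,.008,.025)),cyl((.066,.153),.018,.013,.013,'x'),cyl((.153,.168),.018,.013,.007,'x')]
CASE=[box((-.13,-.065,0),(.13,.065,.058))]
S=4
def mask(p,parts,R,t):
    m=np.zeros((384*S,512*S),np.uint8)
    for q in parts:
        h=cv2.convexHull(((proj(p,q@R.T+t)+.5)*S).astype(np.float32))
        cv2.fillConvexPoly(m,np.round(h).astype(np.int32),1)
    return m>0
def Rz(a): return np.array([[np.cos(a),-np.sin(a),0],[np.sin(a),np.cos(a),0],[0,0,1]])
def fit(views,parts,x0):
    def c(x):
        s=0
        for p,r in views:
            m=mask(p,parts,Rz(x[2]),np.array([x[0],x[1],0])); r4=np.kron(r,np.ones((S,S)))>0
            s+=1-(m&r4).sum()/(m|r4).sum()
        return s/len(views)
    x0=np.array(x0); sim=np.vstack([x0]+[x0+d for d in np.diag([.006,.006,.08])])
    o=minimize(c,x0,method='Nelder-Mead',options=dict(initial_simplex=sim,maxiter=70,xatol=1e-4))
    return o.x,o.fun
def best(p,l,X):
    u,v=proj(p,X)[0].round().astype(int)
    for r in regions_of(p,l):
        if r['region'][v-3:v+4,u-3:u+4].any(): return r['region']
E
python3 - <<'E'
from fit import *
import workcell; print([ (n,getattr(workcell,n)) for n in dir(workcell) if 'tcp' in n.lower()])
pt,ps=camera('top'),camera('side')
for l,parts,x0 in(('portafilter',PF,(.4775,-.3365,1.45)),('case',CASE,(.5685,.106,2.34))):
    V=[(p,best(p,l,np.array([x0[0],x0[1],.02]))) for p in(pt,ps)]
    for vv in(V,V[:1],V[1:]):
        x,f=fit(vv,parts,x0); print(l,np.round(x,4),np.degrees(x[2]).round(1),round(f,3))
for p,n in((pt,'t'),(ps,'s')):
    c=proj(p,[.57,.106,.05])[0].astype(int); a=p['img'][c[1]-50:c[1]+50,c[0]-60:c[0]+60]
    cv2.imwrite(f'pics/case_{n}.png',cv2.resize(a[...,::-1],None,fx=4,fy=4,interpolation=cv2.INTER_CUBIC))
cv2.imwrite('pics/case.png',np.hstack([cv2.resize(cv2.imread(f'pics/case_{n}.png'),(400,333)) for n in 'ts']))
E
```

```text
[('tcp_to_grasp', 0.0187)]
portafilter [ 0.478  -0.3354  1.4761] 84.6 0.095
portafilter [ 0.4769 -0.3349  1.4743] 84.5 0.063
portafilter [ 0.4788 -0.3362  1.4595] 83.6 0.064
case [0.5719 0.1076 2.3183] 132.8 0.049
case [0.5704 0.1074 2.3189] 132.9 0.049
case [0.5736 0.1093 2.3379] 134.0 0.038
```

View pics/case.png

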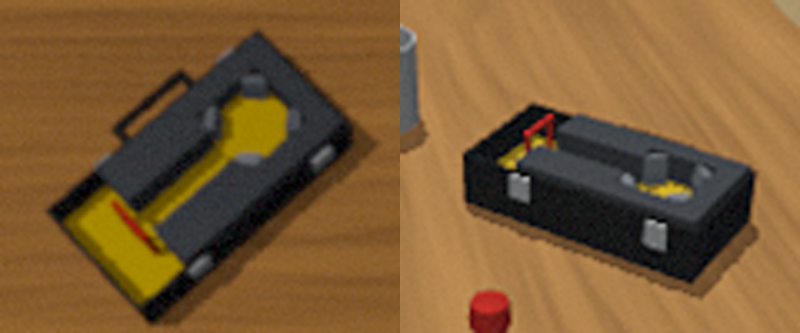

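```bash
python3 -m pendant '[[100,[275,-797,-20],[0,0,-73.5]],[100,[275,-797,-20],[0,0,-73.5]],[100,[275,-797,-20],[0,0,-73.5]],[100,[275,-797,-20],[0,0,-73.5]],[100,[275,-797,-20],[0,0,-73.5]],[100,[275,-797,-20],[0,0,-73.5]],[100,[275,-797,-20],[0,0,-73.5]],[100,[275,-797,-20],[0,0,-73.5]],[100,[275,-797,-20],[0,0,-73.5]],[100,[275,-797,-20],[0,0,-73.5]],[100,[275,-797,-20],[0,0,-73.5]],[100,[275,-797,-20],[0,0,-73.5]],[100,[275,-797,-20],[0,0,-73.5]],[100,[275,-797,-20],[0,0,-73.5]],[100,[275,-797,-20],[0,0,-73.5]],[100,[275,-797,-20],[0,0,-73.5]],[100,[275,-797,-90],[0,0,-73.5]],[100,[275,-797,-90],[0,0,-73.5]],[100,[275,-797,-90],[0,0,-73.5]]]' 90
python3 - <<'E'
from fit import *
pt,ps=camera('top'),camera('side')
# red loop and yellow octagon in top view
C=np.array([.5705,.1075]);a=np.radians(133.2);u=np.array([np.cos(a),np.sin(a)])
for p,n in((pt,'top'),(ps,'side')):
    hsv=cv2.cvtColor(p['img'],cv2.COLOR_RGB2HSV)
    red=((hsv[...,0]<8)|(hsv[...,0]>172))&(hsv[...,1]>150)&(hsv[...,2]>60)
    lp=proj(p,[*(C+.08*u),.07])[0].astype(int)
    w=np.zeros_like(red);w[lp[1]-14:lp[1]+14,lp[0]-14:lp[0]+14]=1
    v,x=np.nonzero(red&w)
    print(n,'red px',len(x),x.mean(),v.mean(),'extent',x.min(),x.max(),v.min(),v.max(),'at z .074',ray(p,x.mean(),v.mean(),.074).round(4),'expect',proj(p,[*(C+.08*u),.074])[0].round(1))
    yel=(hsv[...,0]>20)&(hsv[...,0]<32)&(hsv[...,1]>200)&(hsv[...,2]>110)
    cp=proj(p,[*(C-.065*u),.035])[0].astype(int);w[:]=0;w[cp[1]-12:cp[1]+13,cp[0]-12:cp[0]+13]=1
    v,x=np.nonzero(yel&w)
    if len(x): print('yel',len(x),x.mean(),v.mean(),ray(p,x.mean(),v.mean(),.035).round(4),'exp',(C-.065*u).round(4))
o=get_obs();print(o['q'].round(1))
c=proj(pt,[.48,-.28,.03])[0].astype(int);d=proj(ps,[.48,-.28,.03])[0].astype(int)
f=lambda p,c:cv2.resize(p['img'][c[1]-50:c[1]+50,c[0]-50:c[0]+50,::-1],(400,400),interpolation=cv2.INTER_CUBIC)
cv2.imwrite('pics/pre.png',np.hstack([f(pt,c),f(ps,d)]))
E
```

```text
time: 3.68
ee_pos: [0.4826, -0.287, 0.1096]
tcp_rot: [180.0, 0.0, 84.4]
wrist_force: [0.5, 0.1, 0.6]
opening: 0.0855
top red px 15 179.6 159.26666666666668 extent 175 184 154 164 at z .074 [0.5099 0.162  0.074 ] expect [178.4 157.4]
yel 253 215.76284584980237 130.15415019762847 [0.6159 0.0607 0.035 ] exp [0.615  0.0601]
side red px 43 271.5581395348837 142.11627906976744 extent 267 275 138 148 at z .074 [0.517  0.1578 0.074 ] expect [270.6 141. ]
[-30.8   5.6   1.1  85.3   0.   64.9]
```

View pics/pre.png

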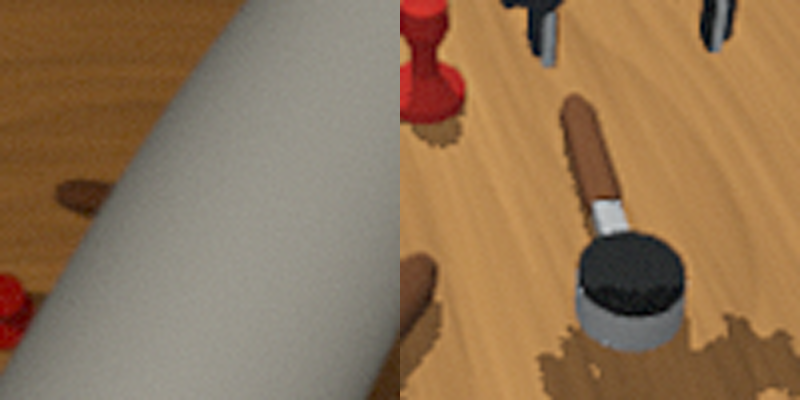

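```bash
python3 -m pendant '[[100,[0,-1,-60],[0,0,0]],[100,[0,-1,-90],[0,0,0]],[100,[0,-1,-101.5],[0,0,0]],[100,[0,-1,-101.5],[0,0,0]],[0,[0,-1,-101.5],[0,0,0]],[0,[0,-1,-101.5],[0,0,0]],[0,[0,-1,-101.5],[0,0,0]],[0,[0,-1,-101.5],[0,0,0]],[0,[0,-1,-101.5],[0,0,0]],[0,[0,-1,-101.5],[0,0,0]]]' 90
```

```text
time: 5.03
ee_pos: [0.4836, -0.2888, 0.0095]
tcp_rot: [179.8, 0.1, 84.4]
wrist_force: [-0.0, 0.4, -0.4]
opening: -0.0001
```

```bash
python3 - <<'E'
from fit import *
ps=camera('side')
d=proj(ps,[.48,-.28,.03])[0].astype(int)
cv2.imwrite('pics/g1.png',cv2.resize(ps['img'][d[1]-50:d[1]+50,d[0]-50:d[0]+50,::-1],(600,600),interpolation=cv2.INTER_CUBIC))
print(pinpoint(ps,'portafilter'),pinpoint(ps,'neck'))
o=get_obs();print(o['opening'],o['ee_pos'])
E
```

```text
[{'position': [0.2219, -0.4547, 0.0023], 'confidence': 0.9}] [{'position': [0.481, -0.287, 0.0186], 'confidence': 0.97}, {'position': [0.3829, 0.35, -0.0031], 'confidence': 0.72}, {'position': [0.264, -0.4079, 0.0187], 'confidence': 0.71}, {'position': [0.4031, -0.1229, 0.0003], 'confidence': 0.55}]
-0.00022453132666396195 [ 0.4835626  -0.28887884  0.0094888 ]
```

View pics/g1.png

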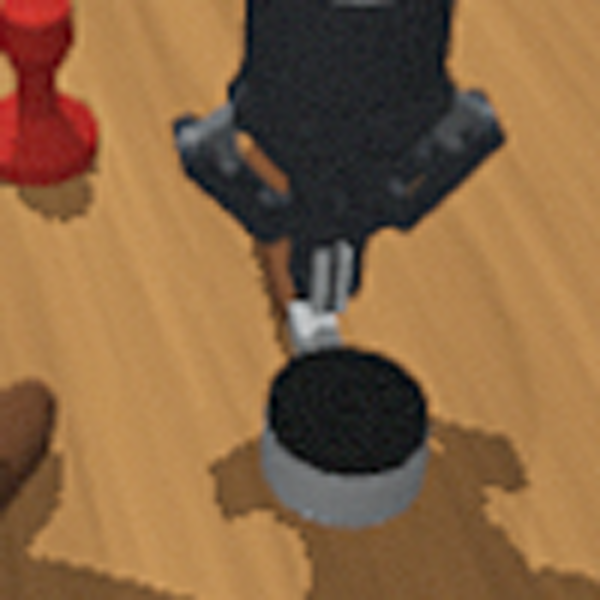

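```bash
python3 - <<'E'
from fit import *
ps=camera('side')
d=proj(ps,[.48,-.28,.03])[0].astype(int)
f=lambda X:((proj(ps,X)[0]-d+50)*6).round().tolist()
print('tcp',f([.4836,-.2889,.0095]),'z30',f([.4836,-.2889,.03]),'z45',f([.4836,-.2889,.045]),'neck ends top',f([.481,-.3035,.025]),f([.4845,-.27,.025]),'headtop',f([.478,-.3355,.036]))
V=[(ps,best(ps,'portafilter',np.array([.478,-.3355,.02])))]
if V[0][1] is not None: print(fit(V,PF,(.478,-.3355,1.47)))
E
```

```text
tcp [313.0, 354.0] z30 [316.0, 319.0] z45 [319.0, 293.0] neck ends top [321.0, 355.0] [303.0, 295.0] headtop [342.0, 396.0]
(array([ 0.47904525, -0.33623163,  1.4619531 ]), np.float64(0.2911559170580823))
```

```bash
python3 -m pendant '[[100,[-2,0,0],[0,0,0]],[100,[-2,0,0],[0,0,0]],[100,[-2,0,0],[0,0,0]],[100,[-2,0,0],[0,0,0]],[100,[-2,0,-10],[0,0,0]],[100,[-2,0,-16],[0,0,0]],[100,[-2,0,-19],[0,0,0]],[100,[-2,0,-19],[0,0,0]]]' 90
python3 - <<'E'
from fit import *
ps=camera('side')
d=proj(ps,[.48,-.28,.03])[0].astype(int)
cv2.imwrite('pics/g2.png',cv2.resize(ps['img'][d[1]-50:d[1]+50,d[0]-50:d[0]+50,::-1],(600,600),interpolation=cv2.INTER_CUBIC))
E
```

```text
time: 6.28
ee_pos: [0.4814, -0.2887, -0.0099]
tcp_rot: [179.8, 0.1, 84.4]
wrist_force: [0.3, -0.1, -0.1]
opening: 0.0852
```

View pics/g2.png

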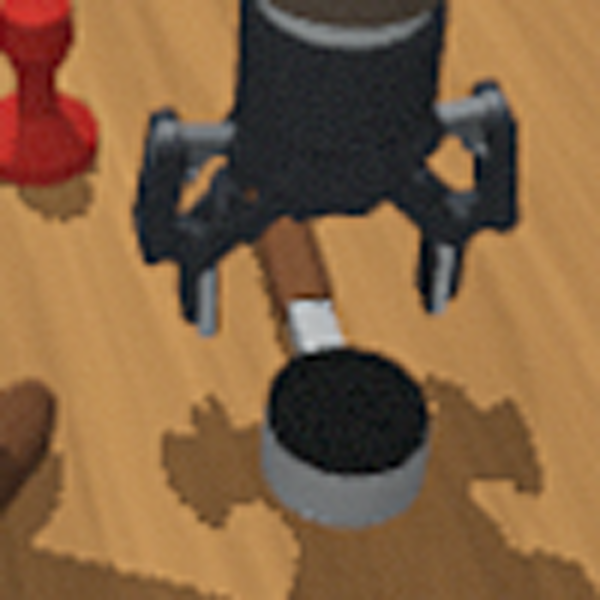

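```bash
python3 -m pendant '[[100,[0,0,-4],[0,0,0]],[100,[0,0,-7],[0,0,0]],[100,[0,0,-7],[0,0,0]],[0,[0,0,-7],[0,0,0]],[0,[0,0,-7],[0,0,0]],[0,[0,0,-7],[0,0,0]],[0,[0,0,-7],[0,0,0]],[0,[0,0,-7],[0,0,0]],[0,[0,0,-7],[0,0,0]]]' 90
python3 - <<'E'
from fit import *
ps=camera('side')
d=proj(ps,[.48,-.28,.03])[0].astype(int)
cv2.imwrite('pics/g3.png',cv2.resize(ps['img'][d[1]-50:d[1]+50,d[0]-50:d[0]+50,::-1],(600,600),interpolation=cv2.INTER_CUBIC))
E
```

```text
time: 7.45
ee_pos: [0.4818, -0.2889, -0.0162]
tcp_rot: [179.8, 0.1, 84.4]
wrist_force: [0.5, 0.6, 3.7]
opening: 0.0128
```

View pics/g3.png

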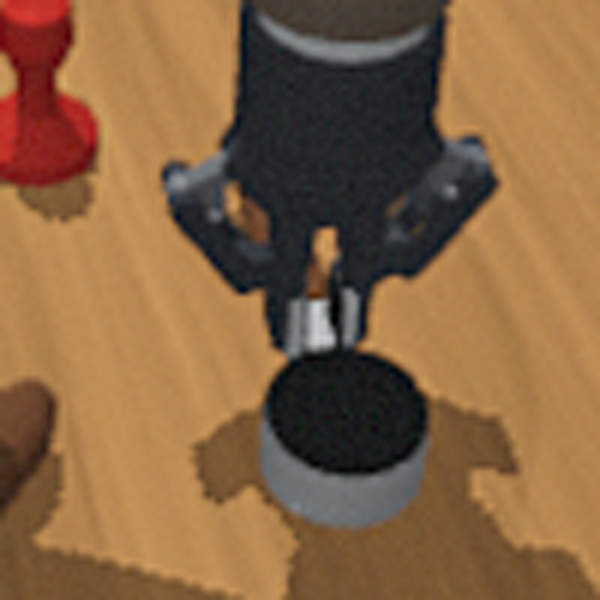

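```bash
python3 -m pendant '[[0,[0,0,0],[0,0,0]],[0,[0,0,0],[0,0,0]]]' 90; python3 -c "
from workcell import *
o=get_obs();print(o['opening'],o['wrist_force'],o['torque'],o['ee_pos'])"
```

```text
time: 7.75
ee_pos: [0.4818, -0.2889, -0.0162]
tcp_rot: [179.8, 0.1, 84.4]
wrist_force: [0.3, 0.7, 3.6]
opening: 0.0128
0.012759391891666378 [0.25709306 0.71430045 3.60430361] [ 0.09158819  0.00888508 -0.00656959] [ 0.4817921  -0.28889166 -0.01620626]
```

```bash
python3 -m pendant '[[60,[0,0,0],[0,0,0]],[60,[0,0,0],[0,0,0]],[60,[0,0,0],[0,0,0]],[60,[0,0,-4],[0,0,0]],[60,[0,0,-6],[0,0,0]],[0,[0,0,-6],[0,0,0]],[0,[0,0,-6],[0,0,0]],[0,[0,0,-6],[0,0,0]],[0,[0,0,-6],[0,0,0]],[0,[0,0,-6],[0,0,0]]]' 90
```

```text
time: 9.0
ee_pos: [0.4819, -0.2889, -0.0219]
tcp_rot: [179.8, 0.1, 84.4]
wrist_force: [-0.7, 1.5, 4.3]
opening: 0.0134
```

```bash
python3 -m pendant '[[0,[0,0,10],[0,0,0]],[0,[0,0,30],[0,0,0]],[0,[0,0,60],[0,0,0]],[0,[0,0,90],[0,0,0]],[0,[0,0,120],[0,0,0]],[0,[0,0,120],[0,0,0]],[0,[0,0,120],[0,0,0]]]' 90
python3 - <<'E'
from fit import *
ps=camera('side')
cv2.imwrite('pics/g4.png',cv2.resize(ps['img'][150:340,200:430,::-1],(690,570),interpolation=cv2.INTER_CUBIC))
for l in('portafilter','neck','handle_end'): print(l,[(np.round(r['position'],3).tolist(),round(r['confidence'],2)) for r in pinpoint(ps,l)])
o=get_obs();print(o['wrist_force'],o['torque'],o['ee_pos'])
E
```

```text
time: 9.88
ee_pos: [0.4815, -0.2886, 0.0967]
tcp_rot: [179.8, 0.1, 84.4]
wrist_force: [0.9, 0.1, -3.6]
opening: 0.0137
portafilter [([0.22, -0.456, 0.002], 0.92), ([0.567, 0.105, -0.001], 0.25)]
neck [([0.261, -0.408, 0.022], 0.78)]
handle_end [([0.489, -0.174, 0.137], 0.72), ([0.362, -0.297, 0.025], 0.58)]
[ 0.18877244 -0.82081618 -2.78832128] [ 0.07643771  0.00544004 -0.01905023] [ 0.48133309 -0.28858477  0.09668564]
```

View pics/g4.png

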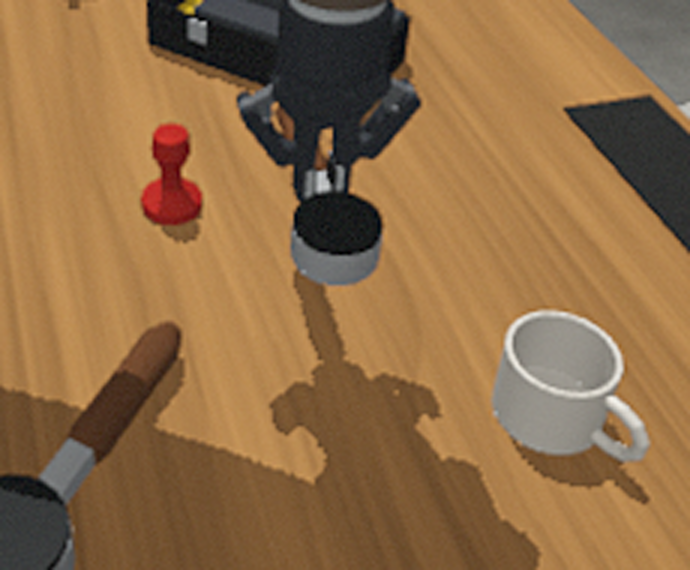

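```bash
python3 -c "
from scipy.spatial.transform import Rotation as R
a=R.from_euler('z',84.4,degrees=True)
b=R.from_euler('z',134,degrees=True)*R.from_euler('y',18,degrees=True)
print((b*a.inv()).as_rotvec(degrees=True))"
```

```text
[-17.53768725  -6.10726886  49.18096545]
```

```bash
python3 -m pendant '[[0,[10,30,15],[0,0,8]],[0,[30,80,25],[0,0,18]],[0,[60,130,35],[0,0,28]],[0,[90,180,35],[0,0,38]],[0,[120,230,35],[0,0,49]],[0,[140,280,35],[-8,-3,49]],[0,[157,325,20],[-17.5,-6.1,49.2]],[0,[157,325,12],[-17.5,-6.1,49.2]],[0,[157,325,12],[-17.5,-6.1,49.2]],[0,[157,325,12],[-17.5,-6.1,49.2]]]' 90
python3 - <<'E'
from fit import *
ps=camera('side');pt=camera('top')
a=cv2.resize(ps['img'][75:225,190:390,::-1],(800,600),interpolation=cv2.INTER_CUBIC)
cv2.imwrite('pics/h1.png',a)
for p in(ps,pt):
  for l in('portafilter','neck','handle_end','loop','cutout'): print(l,[(np.round(r['position'],3).tolist(),round(r['confidence'],2)) for r in pinpoint(p,l)])
o=get_obs();print(o['wrist_force'],o['torque'],o['ee_pos'],o['tcp_rot'],o['opening'])
E
```

```text
time: 11.32
ee_pos: [0.6386, 0.0347, 0.1091]
tcp_rot: [179.9, 18.0, 133.9]
wrist_force: [-0.1, -0.5, -3.2]
opening: 0.0136
portafilter [([0.221, -0.46, 0.003], 0.83), ([0.663, 0.006, 0.143], 0.8)]
neck [([0.263, -0.407, 0.024], 0.79), ([0.63, 0.043, 0.147], 0.68)]
handle_end [([0.55, 0.124, 0.11], 0.7), ([0.364, -0.297, 0.023], 0.55)]
loop [([0.514, 0.16, 0.053], 0.59)]
cutout [([0.614, 0.058, 0.037], 0.97), ([0.549, 0.123, 0.113], 0.18)]
portafilter [([0.67, 0.006, 0.144], 0.95), ([0.223, -0.457, -0.001], 0.76)]
neck [([0.626, 0.044, 0.146], 0.61), ([0.263, -0.408, 0.026], 0.57)]
handle_end [([0.365, -0.295, 0.022], 0.96)]
loop []
cutout [([0.619, 0.055, 0.038], 0.98)]
[-0.45713538  0.08258332 -3.41600418] [ 0.44425315  0.39017801 -0.05573482] [0.63834045 0.03637427 0.10871689] [179.8588576   18.01016033 133.98484365] 0.013709545826399156
```

View pics/h1.png

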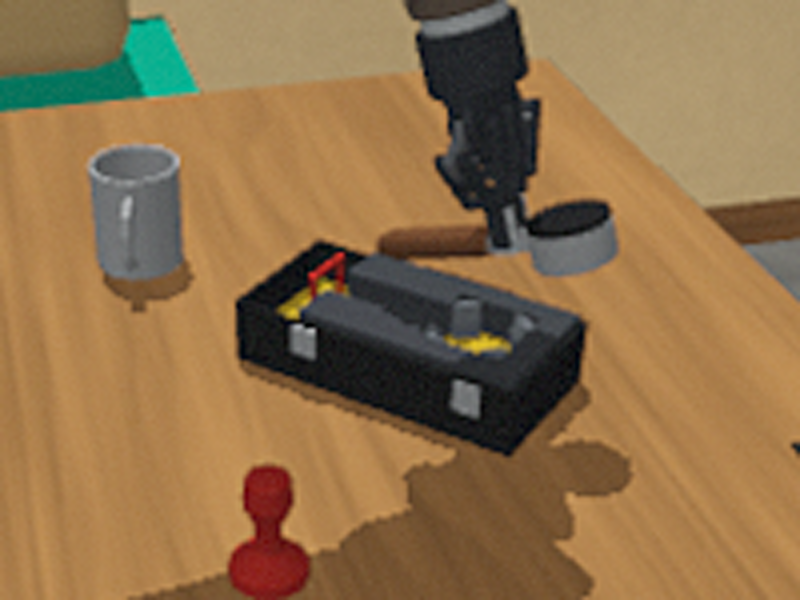

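```bash
python3 -m pendant '[[0,[1,1,-15],[0,0,0]],[0,[1,1,-30],[0,0,0]],[0,[1,1,-40],[0,0,0]],[0,[1,1,-40],[0,0,0]],[0,[-6,8,-43],[0,0,0]],[0,[-12,15,-46],[0,0,0]],[0,[-19,22,-49],[0,0,0]],[0,[-19,22,-49],[0,0,0]]]' 90
python3 - <<'E'
from fit import *
ps=camera('side')
a=cv2.resize(ps['img'][115:190,235:335,::-1],(800,600),interpolation=cv2.INTER_CUBIC)
cv2.imwrite('pics/h2.png',a)
for l in('portafilter','neck','handle_end','loop','cutout'): print(l,[(np.round(r['position'],3).tolist(),round(r['confidence'],2)) for r in pinpoint(ps,l)])
o=get_obs();print(o['wrist_force'],o['torque'],o['ee_pos'],o['tcp_rot'],o['opening'])
E
```

```text
time: 12.92
ee_pos: [0.6188, 0.0591, 0.0596]
tcp_rot: [179.9, 18.0, 134.1]
wrist_force: [-0.6, -0.8, -3.5]
opening: 0.0135
portafilter [([0.22, -0.459, -0.001], 0.88), ([0.647, 0.032, 0.091], 0.67)]
neck [([0.61, 0.068, 0.097], 0.63), ([0.264, -0.408, 0.021], 0.58)]
handle_end [([0.53, 0.149, 0.061], 0.98), ([0.366, -0.296, 0.022], 0.87), ([0.573, 0.106, -0.001], 0.64)]
loop [([0.518, 0.161, 0.054], 0.84), ([0.568, 0.106, 0.001], 0.5)]
cutout [([0.614, 0.061, 0.032], 0.82)]
[ 0.27110048 -0.07699377 -2.84806929] [ 0.40369064  0.43117519 -0.00666987] [0.61956438 0.05821846 0.05988633] [179.84405808  18.02203423 133.96702197] 0.013700933317128986
```

View pics/h2.png

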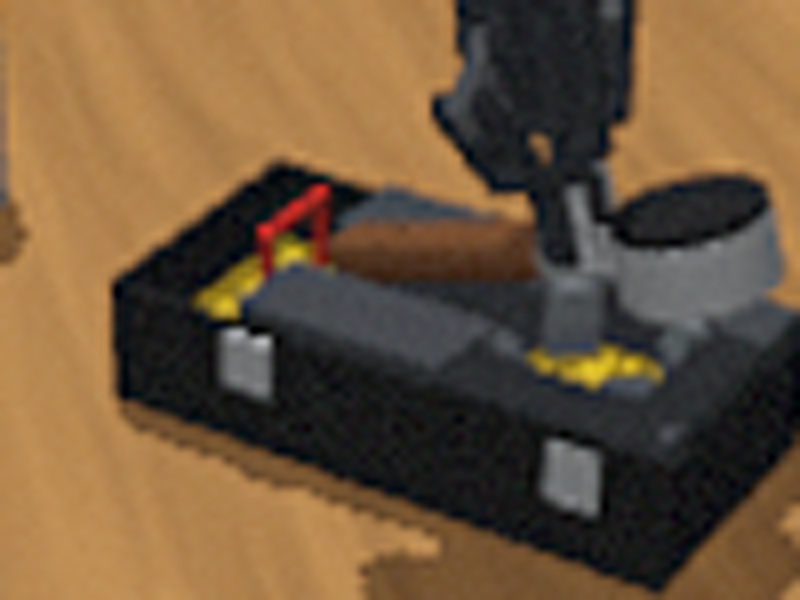

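```bash
python3 -m pendant '[[0,[-5,5,-2.5],[0,0,0]],[0,[-10,10,-4.8],[0,0,0]],[0,[-15,15.5,-7],[0,0,0]],[0,[-20,20.5,-9.3],[0,0,0]],[0,[-24.5,25.3,-11.5],[0,0,0]],[0,[-24.5,25.3,-11.5],[0,0,0]],[0,[-24.5,25.3,-11.5],[0,0,0]]]' 90
python3 - <<'E'
from fit import *
ps=camera('side')
a=cv2.resize(ps['img'][115:190,235:335,::-1],(800,600),interpolation=cv2.INTER_CUBIC)
cv2.imwrite('pics/h3.png',a)
for l in('portafilter','neck','handle_end','loop','cutout'): print(l,[(np.round(r['position'],3).tolist(),round(r['confidence'],2)) for r in pinpoint(ps,l)])
o=get_obs();print(o['wrist_force'],o['torque'],o['ee_pos'],o['tcp_rot'],o['opening'])
E
```

```text
time: 14.1
ee_pos: [0.5952, 0.0835, 0.0485]
tcp_rot: [179.8, 18.0, 134.0]
wrist_force: [-0.4, -0.7, -3.3]
opening: 0.0135
portafilter [([0.62, 0.054, 0.084], 0.92), ([0.221, -0.455, 0.004], 0.84)]
neck [([0.588, 0.092, 0.088], 0.85), ([0.262, -0.405, 0.021], 0.74)]
handle_end [([0.364, -0.295, 0.023], 0.94), ([0.502, 0.172, 0.053], 0.85)]
loop [([0.518, 0.16, 0.055], 0.55)]
cutout [([0.615, 0.06, 0.035], 0.85), ([0.401, -0.123, 0.002], 0.67)]
[ 1.38653111 -0.46067212 -3.57742691] [ 0.45278326  0.39174421 -0.03319948] [0.59512128 0.0833557  0.04837801] [179.84608327  18.02142495 133.95117241] 0.013517791757089148
```

```bash
python3 -m pendant '[[0,[-2.5,2.5,-1],[0,0,0]],[0,[-4.6,4.8,-2.2],[0,0,0]],[0,[-4.6,4.8,-3.5],[0,0,0]],[0,[-4.6,4.8,-5],[0,0,0]],[0,[-4.6,4.8,-5],[0,0,0]]]' 90
```

```text
time: 15.02
ee_pos: [0.5904, 0.0881, 0.0432]
tcp_rot: [179.9, 18.0, 134.0]
wrist_force: [-0.5, -0.1, -3.8]
opening: 0.0135
```

```bash
python3 -m pendant '[[0,[-0.5,0.5,-1.5],[0.7,0.7,0]],[0,[-1,1,-3],[1.4,1.4,0]],[0,[-1,1,-4],[1.4,1.4,0]],[0,[-1,1,-4],[1.4,1.4,0]]]' 90
```

```text
time: 15.52
ee_pos: [0.5894, 0.0889, 0.039]
tcp_rot: [179.9, 16.0, 134.0]
wrist_force: [-0.6, 0.4, -3.3]
opening: 0.0137
```

```bash
python3 -m pendant '[[0,[-0.3,0.3,-1.5],[0.7,0.7,0]],[0,[-0.5,0.5,-3],[0.7,0.7,0]],[0,[-0.5,0.5,-4],[0.7,0.7,0]],[0,[-0.5,0.5,-4],[0.7,0.7,0]]]' 90
```

```text
time: 16.02
ee_pos: [0.5889, 0.0895, 0.0349]
tcp_rot: [179.9, 15.0, 134.0]
wrist_force: [-0.2, 0.6, -2.8]
opening: 0.0134
```

```bash
python3 -m pendant '[[50,[0,0,0],[0,0,0]],[50,[0,0,0],[0,0,0]],[50,[0,0,0],[0,0,0]],[50,[0,0,0],[0,0,0]],[50,[-4,4,20],[0,0,0]],[50,[-11,11,58],[0,0,0]],[50,[-18,18,95],[0,0,0]],[50,[-18,18,95],[0,0,0]]]' 90
python3 - <<'E'
from fit import *
ps=camera('side');pt=camera('top')
a=cv2.resize(ps['img'][115:190,235:335,::-1],(800,600),interpolation=cv2.INTER_CUBIC)
cv2.imwrite('pics/r1.png',a)
for p in(ps,pt):
  for l in('portafilter','neck','handle_end','loop','cutout'): print(l,[(np.round(r['position'],3).tolist(),round(r['confidence'],2)) for r in pinpoint(p,l)])
o=get_obs();print(o['wrist_force'],o['torque'],o['ee_pos'],o['tcp_rot'],o['opening'])
E
```

```text
time: 17.02
ee_pos: [0.5722, 0.1084, 0.1335]
tcp_rot: [179.6, 15.2, 133.9]
wrist_force: [0.8, 0.2, -0.5]
opening: 0.0422
portafilter [([0.221, -0.457, 0.002], 0.92), ([0.621, 0.059, 0.046], 0.9)]
neck [([0.584, 0.092, 0.059], 0.91), ([0.263, -0.407, 0.022], 0.84)]
handle_end [([0.505, 0.182, 0.05], 0.81), ([0.362, -0.293, 0.022], 0.73), ([0.514, 0.159, 0.054], 0.31)]
loop [([0.517, 0.164, 0.054], 0.56)]
cutout [([0.614, 0.063, 0.032], 0.83)]
portafilter [([0.626, 0.061, 0.045], 0.7), ([0.225, -0.459, -0.001], 0.67)]
neck [([0.262, -0.406, 0.025], 0.95), ([0.583, 0.092, 0.06], 0.82)]
handle_end [([0.51, 0.181, 0.05], 0.86), ([0.368, -0.289, 0.023], 0.68), ([0.572, 0.106, 0.003], 0.2)]
loop [([0.514, 0.168, 0.05], 0.6)]
cutout [([0.618, 0.056, 0.035], 0.64)]
[ 0.18187099 -0.23011516  0.09130292] [0.14152299 0.20307036 0.00070845] [0.57079964 0.1073892  0.12961167] [179.96047652  15.03157189 133.96827702] 0.04308609689630345
```

View pics/r1.png

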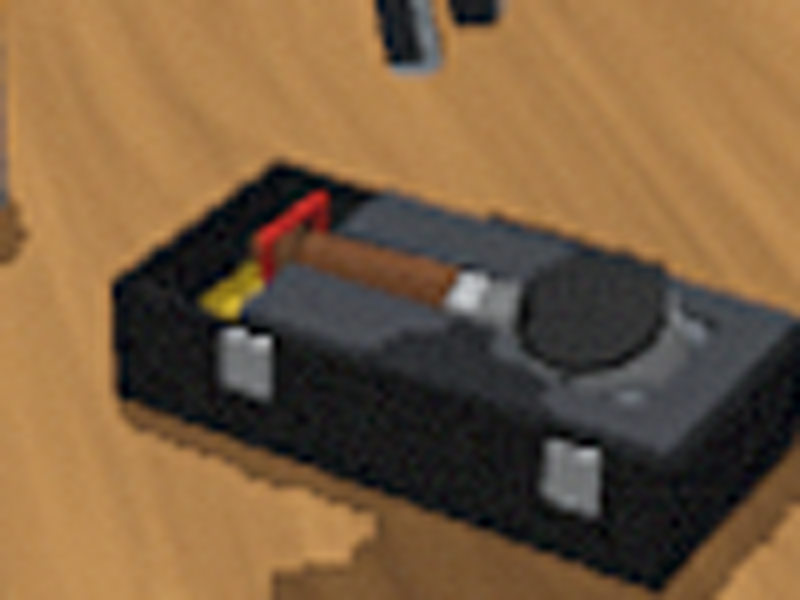

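```bash
python3 -m pendant '[[0,[12,-12,0],[5,5,0]],[0,[30,-30,0],[10.8,10.4,0]],[0,[48,-49,-10],[10.8,10.4,0]],[0,[48,-49,-35],[10.8,10.4,0]],[0,[48,-49,-50],[10.8,10.4,0]],[0,[48,-49,-50],[10.8,10.4,0]],[0,[48,-49,-55],[10.8,10.4,0]],[0,[48,-49,-60],[10.8,10.4,0]],[0,[48,-49,-60],[10.8,10.4,0]]]' 90
```

```text
time: 18.75
ee_pos: [0.6186, 0.0585, 0.0696]
tcp_rot: [179.9, 0.0, 134.0]
wrist_force: [0.4, -0.3, -0.0]
opening: -0.0001
```

```bash
python3 -m pendant '[[0,[0,0,-2],[0,0,0]],[0,[0,0,-4],[0,0,0]],[0,[0,0,-6],[0,0,0]],[0,[0,0,-8],[0,0,0]],[0,[0,0,-8],[0,0,0]]]'; python3 -m pendant '[[0,[0,0,-2],[0,0,0]],[0,[0,0,-4],[0,0,0]],[0,[0,0,-4],[0,0,0]]]'
```

```text
time: 19.38
ee_pos: [0.6185, 0.0585, 0.0614]
tcp_rot: [180.0, 0.0, 134.0]
wrist_force: [0.5, -0.0, 1.0]
opening: 0.0001
time: 19.75
ee_pos: [0.6184, 0.0585, 0.0571]
tcp_rot: [180.0, 0.0, 134.0]
wrist_force: [0.4, -0.0, -0.4]
opening: 0.0002
```

```bash
python3 -m pendant '[[0,[0,0,-2],[0,0,0]],[0,[0,0,-4],[0,0,0]],[0,[0,0,-4],[0,0,0]]]'
```

```text
time: 20.12
ee_pos: [0.6186, 0.0585, 0.0533]
tcp_rot: [180.0, 0.0, 134.0]
wrist_force: [0.3, 0.3, 2.8]
opening: 0.0
```

```bash
python3 -m pendant '[[0,[0,0,-1.5],[0,0,0]],[0,[0,0,-3],[0,0,0]],[0,[0,0,-3],[0,0,0]]]';python3 -m pendant '[[0,[0,0,-1.5],[0,0,0]],[0,[0,0,-3],[0,0,0]],[0,[0,0,-3],[0,0,0]]]'
```

```text
time: 20.5
ee_pos: [0.6189, 0.0586, 0.0507]
tcp_rot: [179.9, 0.1, 134.0]
wrist_force: [0.1, 0.0, 6.2]
opening: 0.0
time: 20.88
ee_pos: [0.6191, 0.0587, 0.0485]
tcp_rot: [179.9, 0.1, 134.0]
wrist_force: [-2.1, 0.5, 8.8]
opening: -0.0002
```

```bash
python3 -m pendant '[[0,[0,0,-1.5],[0,0,0]],[0,[0,0,-3],[0,0,0]],[0,[0,0,-3],[0,0,0]]]'
```

```text
time: 21.25
ee_pos: [0.6194, 0.0589, 0.0466]
tcp_rot: [179.8, 0.1, 134.0]
wrist_force: [-2.3, 0.3, 10.1]
opening: -0.0002
```

```bash
python3 -m pendant '[[0,[0,0,-1.5],[0,0,0]],[0,[0,0,-3],[0,0,0]],[0,[0,0,-3],[0,0,0]]]'
```

```text
time: 21.62
ee_pos: [0.62, 0.0591, 0.0449]
tcp_rot: [179.7, 0.2, 134.0]
wrist_force: [-0.6, 1.0, 10.9]
opening: -0.0
```

```bash
python3 -m pendant '[[0,[0,0,-1.5],[0,0,0]],[0,[0,0,-3],[0,0,0]],[0,[0,0,-3],[0,0,0]]]'
```

```text
time: 22.0
ee_pos: [0.6206, 0.0595, 0.0434]
tcp_rot: [179.6, 0.2, 134.0]
wrist_force: [-1.3, 1.8, 11.4]
opening: 0.0001
```

```bash
python3 -m pendant '[[0,[0,0,-1.5],[0,0,0]],[0,[0,0,-3],[0,0,0]],[0,[0,0,-3],[0,0,0]]]'
```

```text
time: 22.38
ee_pos: [0.6212, 0.0599, 0.0419]
tcp_rot: [179.5, 0.3, 134.0]
wrist_force: [-2.3, 1.9, 11.2]
opening: 0.0001
```

```bash
python3 -m pendant '[[0,[-1,-0.7,-2],[0,0,0]],[0,[-1,-0.7,-4],[0,0,0]],[0,[-1,-0.7,-4],[0,0,0]]]'
```

```text
time: 22.75
ee_pos: [0.6217, 0.0597, 0.04]
tcp_rot: [179.2, 0.4, 134.0]
wrist_force: [0.4, 1.8, 12.8]
opening: 0.0002
```

```bash
python3 -m pendant '[[0,[-1,-0.7,-2],[0,0,0]],[0,[-1,-0.7,-4],[0,0,0]],[0,[-1,-0.7,-4],[0,0,0]]]'
```

```text
time: 23.12
ee_pos: [0.6223, 0.0595, 0.0383]
tcp_rot: [179.0, 0.6, 134.1]
wrist_force: [0.1, 1.7, 13.6]
opening: 0.0004
```

```bash
python3 -m pendant '[[0,[-1,-0.5,-2],[-0.3,1.1,0]],[0,[-2,-1,-4],[-0.3,1.1,0]],[0,[-2,-1,-4],[-0.3,1.1,0]]]'; python3 - <<'E'
from fit import *
ps=camera('side')
for l in('portafilter','neck','handle_end','loop'): print(l,[(np.round(r['position'],3).tolist(),round(r['confidence'],2)) for r in pinpoint(ps,l)])
E
```

```text
time: 23.5
ee_pos: [0.6223, 0.0593, 0.0367]
tcp_rot: [179.7, 0.1, 134.1]
wrist_force: [2.2, 2.7, 13.8]
opening: -0.0
portafilter [([0.618, 0.058, 0.032], 0.94), ([0.222, -0.458, 0.0], 0.85), ([0.515, 0.162, 0.039], 0.68)]
neck [([0.58, 0.095, 0.049], 0.91), ([0.263, -0.409, 0.022], 0.82)]
handle_end [([0.364, -0.297, 0.022], 0.68), ([0.504, 0.178, 0.037], 0.57), ([0.625, -0.418, 0.001], 0.29)]
loop [([0.516, 0.161, 0.041], 0.79)]
```

```bash
python3 -m pendant '[[0,[-1,-0.5,-2],[0,0.3,0]],[0,[-1,-0.5,-4],[0,0.3,0]],[0,[-1,-0.5,-4],[0,0.3,0]]]'
```

```text
time: 24.12
ee_pos: [0.6231, 0.0595, 0.0352]
tcp_rot: [179.7, 0.1, 134.1]
wrist_force: [1.9, 2.1, 14.7]
opening: 0.0
```

```bash
python3 -m pendant '[[0,[-1,-0.5,-2],[0,0.3,0]],[0,[-1,-0.5,-4],[0,0.3,0]],[0,[-1,-0.5,-4],[0,0.3,0]]]'
```

```text
time: 24.5
ee_pos: [0.6234, 0.0596, 0.0326]
tcp_rot: [179.7, -0.0, 134.1]
wrist_force: [3.5, 3.1, 6.5]
opening: -0.0
```

```bash
python3 - <<'E'
from fit import *
ps=camera('side');pt=camera('top')
a=cv2.resize(ps['img'][115:190,235:335,::-1],(800,600),interpolation=cv2.INTER_CUBIC)
cv2.imwrite('pics/r2.png',a)
for p in(ps,pt):
  for l in('portafilter','neck','handle_end','loop'): print(l,[(np.round(r['position'],3).tolist(),round(r['confidence'],2)) for r in pinpoint(p,l)])
o=get_obs();print(o['wrist_force'],o['torque'],o['ee_pos'])
E
```

```text
portafilter [([0.611, 0.056, 0.026], 0.86), ([0.22, -0.458, 0.002], 0.65)]
neck [([0.265, -0.406, 0.021], 0.6)]
handle_end [([0.504, 0.18, 0.038], 0.73), ([0.364, -0.295, 0.023], 0.72)]
loop [([0.517, 0.162, 0.047], 0.77)]
portafilter [([0.223, -0.456, -0.002], 0.84), ([0.626, -0.418, 0.002], 0.22)]
neck [([0.263, -0.406, 0.024], 0.69)]
handle_end [([0.362, -0.293, 0.024], 0.76)]
loop []
[3.02216629 2.25073561 6.9984386 ] [ 0.61905782 -0.72827014  0.05055256] [0.62346119 0.05967281 0.0324488 ]
```

View pics/r2.png

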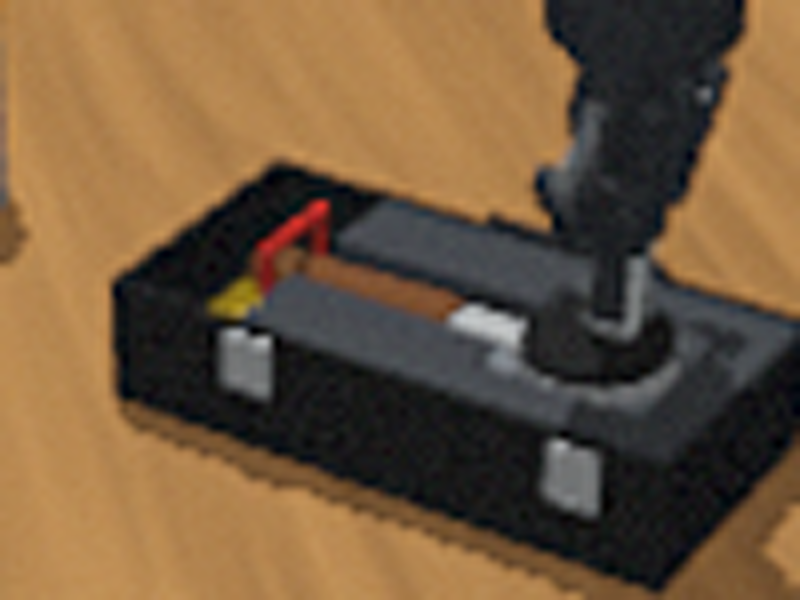

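```bash
python3 -m pendant '[[0,[0,0,10],[0,0,0]],[0,[0,0,40],[0,0,0]],[0,[-25,25,75],[0,0,0]],[0,[-70,50,110],[0,0,0]],[0,[-100,70,110],[0,0,0]],[0,[-100,70,110],[0,0,0]]]'; python3 - <<'E'
from fit import *
acc={}
for k in range(3):
  for c in('side','top'):
    p=camera(c)
    for l in('portafilter','neck','handle_end','loop','cutout'):
      for r in pinpoint(p,l):
        x=np.array(r['position'])
        if r['confidence']>.5 and x[1]>-.05 and .48<x[0]<.66 and x[1]<.25: acc.setdefault((l,c),[]).append(x)
for k,v in acc.items(): print(k,len(v),np.mean(v,0).round(4))
E
```

```text
time: 25.75
ee_pos: [0.522, 0.1306, 0.1436]
tcp_rot: [179.7, -0.0, 134.2]
wrist_force: [1.2, 0.7, -0.7]
opening: 0.0001
('portafilter', 'side') 3 [0.6146 0.0557 0.0334]
('neck', 'side') 3 [0.5819 0.0935 0.0501]
('handle_end', 'side') 3 [0.5291 0.1491 0.0458]
('loop', 'side') 3 [0.5159 0.1609 0.0523]
('cutout', 'side') 3 [0.6146 0.0607 0.032 ]
('portafilter', 'top') 3 [0.6213 0.0583 0.0332]
('neck', 'top') 3 [0.5815 0.0921 0.0513]
('cutout', 'top') 3 [0.6053 0.0692 0.039 ]
```

```bash
python3 -m pendant '[[0,[40,-30,0],[0,0,0]],[0,[80,-65,-20],[0,0,0]],[0,[92,-72,-50],[0,0,0]],[0,[92,-72,-80],[0,0,0]],[0,[92,-72,-92],[0,0,0]],[0,[92,-72,-92],[0,0,0]]]'; python3 -m pendant '[[0,[0,0,-2],[0,0,0]],[0,[0,0,-4],[0,0,0]],[0,[0,0,-4],[0,0,0]]]'; python3 -m pendant '[[0,[0,0,-2],[0,0,0]],[0,[0,0,-4],[0,0,0]],[0,[0,0,-4],[0,0,0]]]'
```

```text
time: 28.3
ee_pos: [0.615, 0.0578, 0.0502]
tcp_rot: [179.8, -0.1, 134.1]
wrist_force: [-0.1, 0.2, 0.3]
opening: 0.0001
time: 28.68
ee_pos: [0.6152, 0.0579, 0.0467]
tcp_rot: [179.7, -0.1, 134.2]
wrist_force: [0.8, 0.6, 0.1]
opening: -0.0005
time: 29.05
ee_pos: [0.615, 0.0579, 0.0424]
tcp_rot: [179.8, -0.1, 134.2]
wrist_force: [-0.3, 0.1, -0.1]
opening: 0.0002
```

```bash
python3 -m pendant '[[0,[0,0,-1.5],[0,0,0]],[0,[0,0,-3],[0,0,0]],[0,[0,0,-3],[0,0,0]]]'; python3 -m pendant '[[0,[0,0,-1.5],[0,0,0]],[0,[0,0,-3],[0,0,0]],[0,[0,0,-3],[0,0,0]]]'
```

```text
time: 29.42
ee_pos: [0.6149, 0.0579, 0.0392]
tcp_rot: [179.8, -0.1, 134.2]
wrist_force: [-0.0, 0.5, -0.5]
opening: 0.0
time: 29.8
ee_pos: [0.6151, 0.0579, 0.0364]
tcp_rot: [179.8, -0.1, 134.2]
wrist_force: [-0.1, 1.2, 1.4]
opening: -0.0002
```

```bash
python3 -m pendant '[[0,[0,0,-1.5],[0,0,0]],[0,[0,0,-3],[0,0,0]],[0,[0,0,-3],[0,0,0]]]'; python3 -m pendant '[[0,[0,0,-1.5],[0,0,0]],[0,[0,0,-3],[0,0,0]],[0,[0,0,-3],[0,0,0]]]'
```

```text
time: 30.18
ee_pos: [0.6152, 0.0579, 0.0336]
tcp_rot: [179.7, -0.1, 134.2]
wrist_force: [-0.6, -0.9, 5.3]
opening: 0.0002
time: 30.55
ee_pos: [0.6155, 0.0581, 0.0312]
tcp_rot: [179.7, -0.0, 134.2]
wrist_force: [-1.3, 0.3, 7.7]
opening: -0.0003
```

```bash
python3 -m pendant '[[0,[0,0,-2],[0,0,0]],[0,[0,0,-4],[0,0,0]],[0,[0,0,-4],[0,0,0]]]'; python3 -m pendant '[[0,[-0.5,0,-2],[0,0,0]],[0,[-0.5,0,-4],[0,0,0]],[0,[-0.5,0,-4],[0,0,0]]]'
```

```text
time: 30.92
ee_pos: [0.6164, 0.0583, 0.0285]
tcp_rot: [179.6, 0.0, 134.2]
wrist_force: [-0.2, 0.7, 11.1]
opening: -0.0001
time: 31.3
ee_pos: [0.6171, 0.0584, 0.0262]
tcp_rot: [179.4, 0.2, 134.2]
wrist_force: [0.2, -0.9, 12.7]
opening: 0.0002
```

```bash
python3 -m pendant '[[0,[-0.5,0,-2],[0,0.2,0]],[0,[-0.5,0,-4],[0,0.2,0]],[0,[-0.5,0,-4],[0,0.2,0]]]'
```

```text
time: 31.68
ee_pos: [0.6177, 0.0582, 0.0242]
tcp_rot: [179.4, 0.2, 134.2]
wrist_force: [-2.3, -1.8, 15.1]
opening: -0.0
```

```bash
python3 -m pendant '[[0,[-0.5,0,-2],[0,0.2,0]],[0,[-0.5,0,-4],[0,0.2,0]],[0,[-0.5,0,-4],[0,0.2,0]],[0,[-0.5,0,-4],[0,0.2,0]]]'; python3 -m pendant '[[0,[0,0,5],[0,0,0]],[0,[0,0,12],[0,0,0]],[0,[0,0,25],[0,0,0]],[0,[-25,25,75],[0,0,0]],[0,[-70,50,110],[0,0,0]],[0,[-100,70,110],[0,0,0]],[0,[-150,120,110],[0,0,0]],[0,[-150,120,110],[0,0,0]]]'; python3 - <<'E'
from fit import *
acc={}
for k in range(4):
  for c in('side','top'):
    p=camera(c)
    for l in('portafilter','neck','handle_end','loop','cup','jug','tamper'):
      for r in pinpoint(p,l):
        x=np.array(r['position'])
        if l in('cup','jug','tamper'):
            if k==0 and r['confidence']>.6: print(l,x.round(3))
        elif r['confidence']>.5 and -.05<x[1]<.25 and .48<x[0]<.66: acc.setdefault((l,c),[]).append(x)
for k,v in acc.items(): print(k,len(v),np.median(v,0).round(4))
# cap centre (dark blob) + orientation of handle axis in top view
E
```

```text
time: 32.17
ee_pos: [0.6178, 0.0581, 0.0224]
tcp_rot: [179.5, 0.1, 134.2]
wrist_force: [-4.9, -0.7, 16.4]
opening: -0.0001
time: 33.17
ee_pos: [0.4659, 0.1799, 0.1331]
tcp_rot: [179.5, 0.1, 134.3]
wrist_force: [1.8, 0.2, 0.4]
opening: 0.0002
cup [ 0.624 -0.418  0.   ]
tamper [ 0.4   -0.124  0.002]
cup [ 0.624 -0.417  0.003]
('portafilter', 'side') 4 [0.6145 0.0556 0.0332]
('neck', 'side') 4 [0.5826 0.0942 0.0502]
('handle_end', 'side') 4 [0.5047 0.1814 0.0494]
('loop', 'side') 4 [0.5164 0.1602 0.0528]
('portafilter', 'top') 5 [0.619  0.0574 0.0317]
('neck', 'top') 4 [0.583  0.0912 0.0505]
('handle_end', 'top') 5 [0.5098 0.1804 0.0504]
('loop', 'top') 4 [0.5162 0.1663 0.05  ]
```

```bash
python3 -m pendant '[[0,[40,-55,0],[0,0,0]],[0,[70,-96,0],[0,0,0]],[0,[70,-96,-50],[0,0,0]],[0,[70,-96,-85],[0,0,0]],[0,[70,-96,-95],[0,0,0]],[0,[70,-96,-95],[0,0,0]]]'; python3 -m pendant '[[0,[0,0,-2],[0,0,0]],[0,[0,0,-4],[0,0,0]],[0,[0,0,-4],[0,0,0]]]'; python3 -m pendant '[[0,[0,0,-1],[0,0,0]],[0,[0,0,-2],[0,0,0]],[0,[0,0,-2],[0,0,0]]]';python3 -m pendant '[[0,[0,0,-1],[0,0,0]],[0,[0,0,-2],[0,0,0]],[0,[0,0,-2],[0,0,0]]]'
```

```text
time: 37.12
ee_pos: [0.5378, 0.0822, 0.0378]
tcp_rot: [179.5, 0.1, 134.2]
wrist_force: [0.5, -0.0, 1.1]
opening: 0.0003
time: 37.5
ee_pos: [0.538, 0.0823, 0.0343]
tcp_rot: [179.5, 0.1, 134.2]
wrist_force: [-0.1, 0.3, 1.3]
opening: -0.0003
time: 37.88
ee_pos: [0.5379, 0.0823, 0.0322]
tcp_rot: [179.5, 0.1, 134.2]
wrist_force: [0.8, -0.4, -0.2]
opening: -0.0
time: 38.25
ee_pos: [0.5379, 0.0823, 0.0301]
tcp_rot: [179.5, 0.1, 134.2]
wrist_force: [-0.4, 0.0, 0.5]
opening: -0.0001
```

```bash
python3 -m pendant '[[0,[0,0,-2],[0,0,0]],[0,[0,0,-3],[0,0,0]]]'; python3 -m pendant '[[0,[0,0,-2],[0,0,0]],[0,[0,0,-3],[0,0,0]]]'
```

```text
time: 38.5
ee_pos: [0.538, 0.0823, 0.0272]
tcp_rot: [179.5, 0.1, 134.2]
wrist_force: [-0.6, -0.2, 2.9]
opening: 0.0
time: 38.75
ee_pos: [0.5381, 0.0823, 0.0245]
tcp_rot: [179.4, 0.2, 134.2]
wrist_force: [-1.7, -0.2, 6.3]
opening: -0.0004
```

```bash
python3 -m pendant '[[0,[0,0,10],[0,0,0]],[0,[0,0,50],[0,0,0]],[0,[-20,0,100],[0,0,0]],[0,[-60,0,120],[0,0,0]],[0,[-60,0,120],[0,0,0]],[0,[-60,0,120],[0,0,0]]]'; python3 - <<'E'
from fit import *
for c in('side','top'):
    p=camera(c)
    for l in('portafilter','neck','handle_end','loop','jug','tamper','cup'): print(l,[np.round(r['position'],3).tolist() for r in pinpoint(p,l) if r['confidence']>.55])
job_done()
E
```

```text
time: 39.5
ee_pos: [0.4784, 0.0823, 0.1444]
tcp_rot: [179.4, 0.2, 134.2]
wrist_force: [1.0, 0.7, 0.4]
opening: -0.0001
portafilter [[0.613, 0.055, 0.03], [0.218, -0.457, 0.001]]
neck []
handle_end [[0.363, -0.293, 0.02], [0.505, 0.178, 0.048]]
loop [[0.518, 0.162, 0.052], [0.615, 0.057, 0.031]]
jug [[0.381, 0.35, -0.002]]
tamper [[0.402, -0.123, -0.0]]
cup [[0.623, -0.418, 0.004]]
portafilter [[0.618, 0.058, 0.031], [0.222, -0.458, -0.001]]
neck [[0.261, -0.407, 0.026], [0.581, 0.092, 0.048]]
handle_end [[0.365, -0.294, 0.022]]
loop []
jug [[0.379, 0.358, -0.002]]
tamper [[0.4, -0.127, 0.002]]
cup [[0.624, -0.419, 0.0]]
the job is handed in; nothing more can be done
```

I gripped the smaller portafilter by its neck and fed the handle's end about 15 mm through the red loop with the head raised. I then let go, pressed the head home with shut fingertips, and handed in at about 39.6 s.

**Seating:** The cap came out about 6 mm above the foam by touch, which is the home height. The head, neck and handle end measured level to within a few millimetres. The handle's end is about 19 mm past the loop. Peak press was about 16 N, which puts the insert roughly 15 mm down, under the 20 mm limit.

**Bystanders:** Cup, jug and tamper are where they started, within the camera networks' error. The gripper was clear of everything at hand-in.

**What disagreed or went wrong:**
- **Tool height:** The real fingertips sat roughly 25–30 mm higher than the reported TCP. My first grasp closed on nothing above the neck, so I went lower and regripped.
- **First press:** It landed about 6–10 mm off the cap's centre, and the force dropped suddenly. I pressed again at the centre, and by the force readings the head went in about 2.5 mm further.
- **Sideways fit:** The side and top cameras disagreed by up to 6 mm on the loop, so the handle end's sideways position is the least certain figure. My estimate was 4–6 mm off centre, against 10 mm allowed.
- **Roll:** I did not measure the head's tilt about the handle's axis.

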